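# Unscrew the cap of the gauge-pin jar

## Task

The two screw-capped pin jars are clamped to the bench. Open the larger one: unscrew its cap anticlockwise, about a quarter turn until the quick thread lets go, lift the cap straight off, and set it down right way up in the shallow steel tray. Leave the smaller jar closed.

Things in the scene. Friction and masses are not known exactly. Their poses are not given: they have to be found in the camera images.
- large_cap_center (a point): Centre of the larger jar's loose grey ribbed cap: 56 mm across, 30 mm high, 50 g, open below, z axis up, x axis through its two thread lugs. It rests on the rim, centre 11 mm below it, and does not rise as it turns. Turns easily; anticlockwise from above undoes it: free after 45 to 75 degrees, stopped past about 115, so 85 suits every start. Clear of the neck after rising 26 mm.
- large_jar_rim (a point): Centre of the larger jar's mouth, 92 mm above the bench, z up. Aluminium jar 50 mm across (narrower than its cap), fixed by a round steel foot (90 mm across, 8 mm high; collar 62 mm across, 24 mm high). The thread has let go when the cap's x axis is within 30 degrees of this x axis (either end); it starts 83 to 106 degrees clockwise of it.
- small_cap_center (a point): Centre of the smaller jar's cap, 40 mm across, 30 mm high, of the same kind, on a fixed jar 34 mm across whose rim is 76 mm above the bench. To be left on. Which jar stands left or right varies.
- tray_in (a point): Centre of the inner floor (3 mm above the bench) of the square shallow steel tray, 150 mm outside, 144 mm inside, 14 mm high, with 3 mm walls along its x and y axes; fixed and empty.
Not all that is in view belongs to the job. What is shaped like the part that bears large_cap_center but purple or turquoise is not meant.

How it is judged (in metres and radians):
On the way:
1. the larger jar's cap is unscrewed and lifted clear of the neck (z of large_cap_center in the frame of large_jar_rim above 0.016 m), for 0.1 s.
At the end, for the whole second after the job is handed in: The larger jar's cap lies at rest, right way up (within 11 degrees), flat on the tray's floor (its centre less than 22 mm above the floor and within 60 mm of the tray's middle along both tray axes), released; the smaller jar's cap is still on its jar, moved less than 12 mm (x of large_cap_center in the frame of tray_in between -0.06 and 0.06 m and y of large_cap_center in the frame of tray_in between -0.06 and 0.06 m and z of large_cap_center in the frame of tray_in below 0.022 m and angle between large_cap_center's own z axis and vertical below 0.2 rad and linear speed of large_cap below 0.02 m/s and distance of small_cap_center from where it was at the start of the episode below 0.012 m); the robot touches nothing.
It fails at once if the smaller jar's cap comes off or is knocked away (moved more than 12 mm) (distance of small_cap_center from where it was at the start of the episode above 0.012 m).
It also fails if it takes over 42 s, if anything falls off the work surface, if the arm or the gripper's body presses on something with over 40 N, if the wrist force passes 120 N, or if a joint passes its speed limit or range.

## Robot

A 6-joint arm with a two-finger parallel gripper is mounted at the origin on a cart in front of the work surface, level with it; the furniture and walls round the work are solid. World frame = base frame: x ahead of the robot, y to its left, z up, the work surface at z = 0. Lengths are in mm, angles in rad, forces in N, time in s.
With the tool pointing down it reaches from about 300 to 775 mm from the base axis. Payload 14.6 kg.
Tool frame: the origin (TCP) lies midway between the tips of the shut fingers; the grasp point (between the pads) lies 19 mm behind it; z points along the fingers, y is the direction in which the jaws open and shut (so a half turn about z gives the same grasp; the last joint's range is limited). The gripper opens to 94 mm and grips with 3 to 60 N. Pads are 16 mm wide; open, the fingers measure 119 mm over their backs; the gripper's body (75 mm by 177 mm) begins 78 mm behind the grasp point.
Start: joints at [-1.242, 0.3, 1.521, -0, 1.321, -0.067], TCP at [212.043, -507.471, 205.446] pointing down, gripper open.
Joint ranges: [-3.03, 3.03], [-0.79, 2.21], [0.23, 2.52], [-1.04, 4.18], [0, 3.07], [-2.55, 2.55]. Speed limits (rad/s): [2.22, 2.22, 2.57, 3.14, 3.14, 3.14].

## Interface

Orientations are given as [roll, pitch, yaw] about the fixed x, y, z axes, in that order (R = Rz(yaw) Ry(pitch) Rx(roll)).
In Python, from cell import read_state, camera, get_calibration, sign_off gives the robot as it stands.
- The arm moves only by the tool carry_out, never from a script. Its argument "series" is a list of rows, each an object with "delta_pos": the shift along the world's x, y, z in mm, a list of three; "turn": the turn, a rotation vector about the world's x, y, z in rad, a list of three; "hand": the opening, from 0 (shut) to 1 (fully open). A call has 1 to 8 rows; each row is the pose to reach, as a shift and turn from the pose commanded when the call began; what a row does not reach only later rows make up. A row lasts 1/8 s, in which the tool goes at most 62.5 mm and 10.7 degrees, less where a joint would pass 70% of its speed; a pose out of reach is approached as far as the arm can. A call with a gripper value outside its range is refused whole. The fingers move at their own pace and stop on an object; "squeeze" is the grip in N (left out, the last holds). Time passes only in rows, so rows that repeat a pose let the fingers close. It gives the time, the measured TCP pose, the force and the opening at its end, in the units of the state.
- read_state(): the state, without advancing time (a new reading comes with each control period).
- camera(name): name is "side" or "top" or "wrist"; returns the picture (400x640x3 uint8, red, green, blue); there is no depth.
- get_calibration(name): a dict with "intrinsics" (3x3 intrinsics, pixels), "pose" (4x4, takes a point from camera to world coordinates). Camera axes: x right, y down, z forward; pixel columns grow to the right and rows downward; lengths in mm; the calibration is good to about 2 mm. A picture is of the moment at which its call begins: read the wrist's pose just before it. get_calibration takes no time and is no camera call; for the wrist camera it gives the pose at the moment of the call.
- sign_off(): hands the job in, once; it reports no verdict.
The state is a dict: "clock": time; "joints": joint angles; "qd": joint speeds; "effort": joint torques, N m; "eef_pos": TCP position; "eef_rot": TCP orientation; "wrist_force": force on the tool from outside, world axes, zero at the start; "moment": the same for the moment, N m; "finger_gap": finger opening in mm.
Only numpy, scipy, OpenCV 4.12 (cv2) and the standard library are available. Lean on these libraries where they do the work, as an engineer would, in place of code of your own. Each camera call takes 0.05 s, during which the arm holds its last target.

## Working session

There is one attempt and no reset: what is moved stays moved. The work goes in short steps, Python scripts to look and compute and a tool call to move; the robot and the scene stay as the last step left them, time stands still between calls to the robot, and variables do not carry over. Pictures are saved under pics/ and viewed, and the job is handed in when it is done.

Besides the shell and the picture viewer there is one more tool, called after "Emit:" in YAML: its name, and indented under it one key for each argument. carry_out: Moves the arm, as the interface text tells. Its arguments: {"type":"object","properties":{"series":{"type":"array"},"squeeze":{"type":"number"}},"required":["series"]}

```bash
mkdir -p pics; ls
python3 - <<'E'
from cell import *
import cv2,numpy as np
np.set_printoptions(precision=3,suppress=True)
for n in("top","side","wrist"):
    c=get_calibration(n);print(n,c["intrinsics"],c["pose"])
    cv2.imwrite(f"pics/{n}0.png",camera(n)[:,:,::-1])
print(read_state())
E
```

```text
pics
top [[482.68    0.    321.125]
 [  0.    482.68  200.24 ]
 [  0.      0.      1.   ]] [[  -0.016   -0.972    0.235  297.395]
 [  -1.       0.015   -0.007   69.611]
 [   0.003   -0.235   -0.972 1124.811]
 [   0.       0.       0.       1.   ]]
side [[432.74    0.    323.177]
 [  0.    432.74  199.349]
 [  0.      0.      1.   ]] [[ -0.842  -0.286   0.457 104.183]
 [ -0.539   0.451  -0.712 744.841]
 [ -0.003  -0.846  -0.534 613.544]
 [  0.      0.      0.      1.   ]]
wrist [[289.526   0.    321.112]
 [  0.    289.526 201.105]
 [  0.      0.      1.   ]] [[   0.386   -0.887   -0.253  285.071]
 [  -0.923   -0.371   -0.104 -477.008]
 [  -0.001    0.273   -0.962  385.521]
 [   0.       0.       0.       1.   ]]
{'clock': 0.15, 'joints': array([-1.242,  0.3  ,  1.521, -0.   ,  1.321, -0.067]), 'qd': array([-0.001, -0.002, -0.   , -0.001, -0.002, -0.001]), 'effort': array([  0.001, -53.196, -35.281,   0.071,   0.024,  -0.   ]), 'eef_pos': array([ 211.987, -507.301,  205.05 ]), 'eef_rot': array([-3.141, -0.   ,  0.396]), 'wrist_force': array([0.833, 0.442, 0.538]), 'moment': array([ 0.015, -0.012,  0.04 ]), 'finger_gap': 93.51342866766846}
```

View pics/top0.png

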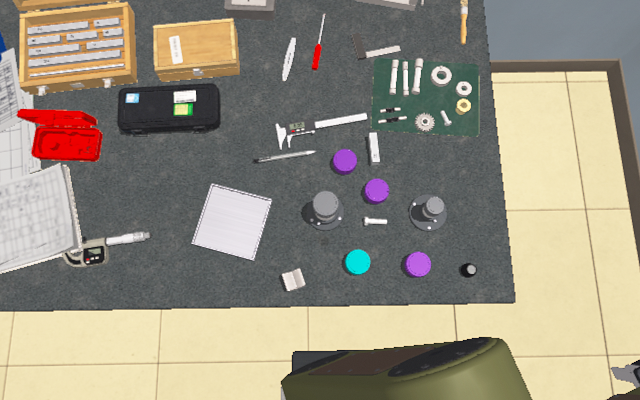

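View pics/side0.png

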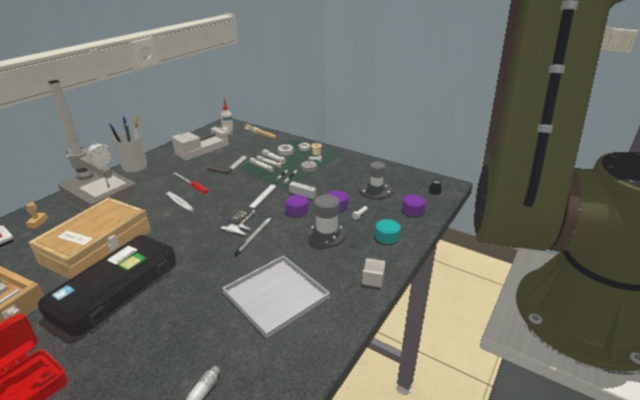

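View pics/wrist0.png

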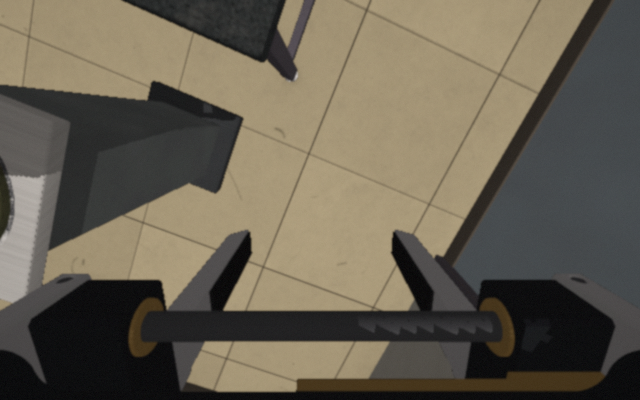

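The top view shows the large jar's grey cap at about (325,203), the small jar's cap at (434,206), the tray at (232,222), purple lookalike caps at (345,161), (376,190) and (418,264), and a turquoise one at (358,262). By the description, I want the grey one at (325,203). Next is a close crop to check it and measure it.

```bash
cat > h.py <<'E'
import numpy as np,cv2
from cell import *
np.set_printoptions(precision=2,suppress=True)
def onplane(name,px,z,c=None):
    c=c or get_calibration(name);K=np.array(c["intrinsics"]);T=np.array(c["pose"])
    d=T[:3,:3]@np.linalg.inv(K)@np.array([px[0],px[1],1.]);o=T[:3,3]
    return o+d*(z-o[2])/d[2]
def proj(name,p,c=None):
    c=c or get_calibration(name);K=np.array(c["intrinsics"]);T=np.array(c["pose"])
    q=K@(T[:3,:3].T@(np.array(p,float)-T[:3,3]));return q[:2]/q[2]
E
python3 - <<'E'
from h import *
im=cv2.imread('pics/top0.png');cv2.imwrite('pics/crop1.png',cv2.resize(im[170:270,180:460],None,fx=2.85,fy=2.85,interpolation=cv2.INTER_CUBIC))
im=cv2.imread('pics/side0.png');cv2.imwrite('pics/crop2.png',cv2.resize(im[150:250,270:430],None,fx=5,fy=5,interpolation=cv2.INTER_CUBIC))
print(onplane('top',(325.5,201),96),onplane('top',(434.5,205),80),onplane('side',(327,204),96))
for c in [(208.5,185),(271,197),(259,259),(192,243)]: print(onplane('top',c,14))
E
```

```text
[543.92  53.11  96.  ] [ 534.89 -189.28   80.  ] [530.02  66.46  96.  ]
[607.09 329.99  14.  ]
[575.31 180.8   14.  ]
[428.82 207.16  14.  ]
[468.31 362.79  14.  ]
```

View pics/crop1.png

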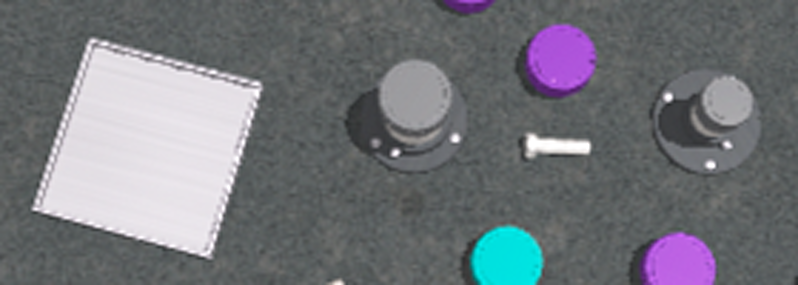

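View pics/crop2.png

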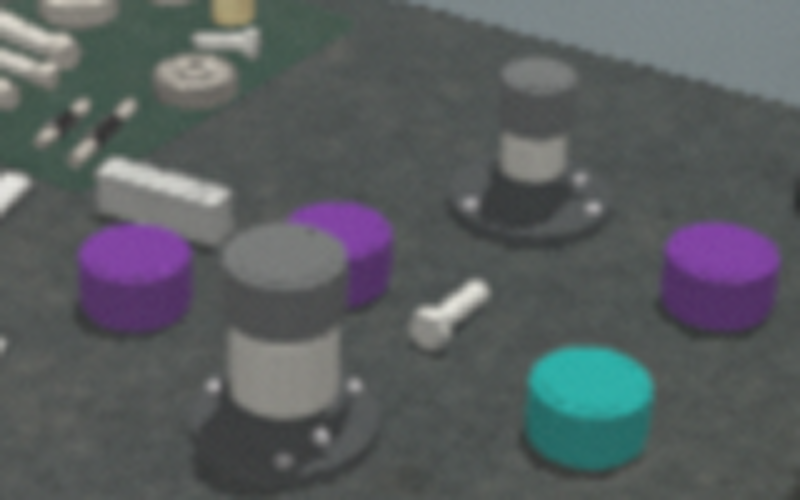

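The crop confirms it. The grey cap on the larger jar has its top centre at (325.6,202.6) in the top view and (327.2,201.4) in the side view. It's ribbed and wider than its jar.

Run:
```python
from h import *
a=onplane('top',(325.6,202.6),96);b=onplane('side',(327.2,201.4),96);print(a,b)
print(onplane('top',(180+726/2.85,170+101/2.85),80),onplane('side',(270+539/5,150+76/5),80))
print("diam",onplane('top',(312.6,202.6),96)-onplane('top',(338.6,202.6),96))
print("tray side check",proj('side',(520,270,3)))
for c in [(284,257),(329,294),(272,333),(222,293)]: print(onplane('side',c,14))
```

```text
[540.32  52.95  96.  ] [535.32  57.2   96.  ]
[ 533.88 -189.73   80.  ] [ 530.42 -185.88   80.  ]
diam [ 0.88 56.94  0.  ]
tray side check [276.26 292.37]
[563.84 185.56  14.  ]
[423.96 227.47  14.  ]
[457.74 361.08  14.  ]
[600.11 336.25  14.  ]
```

Emit:
carry_out:
  series:
    - {"delta_pos": [0, 0, 40], "turn": [0, 0, 0], "hand": 1}
    - {"delta_pos": [60, 60, 60], "turn": [0, 0, 0.1], "hand": 1}
    - {"delta_pos": [100, 120, 60], "turn": [0, 0, 0.2], "hand": 1}
    - {"delta_pos": [140, 180, 60], "turn": [0, 0, 0.3], "hand": 1}
    - {"delta_pos": [180, 230, 60], "turn": [0, 0, 0.4], "hand": 1}
    - {"delta_pos": [210, 280, 60], "turn": [0, 0, 0.5], "hand": 1}
    - {"delta_pos": [240, 330, 60], "turn": [0, 0, 0.53], "hand": 1}
    - {"delta_pos": [270, 380, 60], "turn": [0, 0, 0.53], "hand": 1}

```text
clock: 1.15
eef_pos: [466.2, -152.6, 265.4]
eef_rot: [3.142, 0.0, 0.926]
wrist_force: [-0.2, -1.1, 0.2]
finger_gap: 94.1
```

Emit:
carry_out:
  series:
    - {"delta_pos": [15, 50, -10], "turn": [0, 0, 0], "hand": 1}
    - {"delta_pos": [35, 105, -20], "turn": [0, 0, 0], "hand": 1}
    - {"delta_pos": [50, 160, -30], "turn": [0, 0, 0], "hand": 1}
    - {"delta_pos": [56, 182, -40], "turn": [0, 0, 0], "hand": 1}
    - {"delta_pos": [56, 182, -40], "turn": [0, 0, 0], "hand": 1}

```text
clock: 1.78
eef_pos: [521.3, 28.7, 224.5]
eef_rot: [-3.14, 0.001, 0.928]
wrist_force: [-0.2, -0.0, 0.8]
finger_gap: 94.3
```

Run:
```python
from h import *
s=read_state();c=get_calibration('wrist');im=camera('wrist')[:,:,::-1]
cv2.imwrite('pics/w1.png',im)
print(s['eef_pos'],s['eef_rot'],s['joints'],s['qd'],s['finger_gap'])
np.save('w1.npy',c['pose'])
print(proj('wrist',(538,55,96),c))
```

```text
[521.27  28.65 224.48] [-3.14  0.    0.93] [-0.02  0.22  1.57  0.    1.35  0.63] [-0.05 -0.03 -0.01 -0.01  0.01 -0.03] 94.33138024753445
[319.31 165.34]
```

View pics/w1.png

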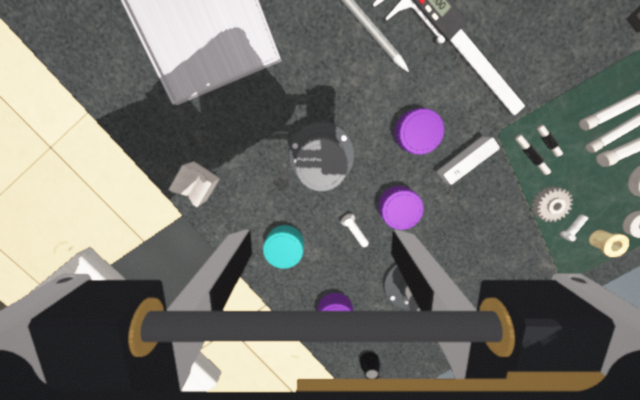

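Run:
```python
from h import *
im=cv2.imread('pics/w1.png')[110:210,250:400]
cv2.imwrite('pics/w1c.png',cv2.convertScaleAbs(cv2.resize(im,None,fx=5,fy=5,interpolation=cv2.INTER_CUBIC),alpha=2))
s=read_state();print(s['eef_pos'],s['clock'])
```

```text
[521.34  27.61 225.12] 1.825
```

View pics/w1c.png

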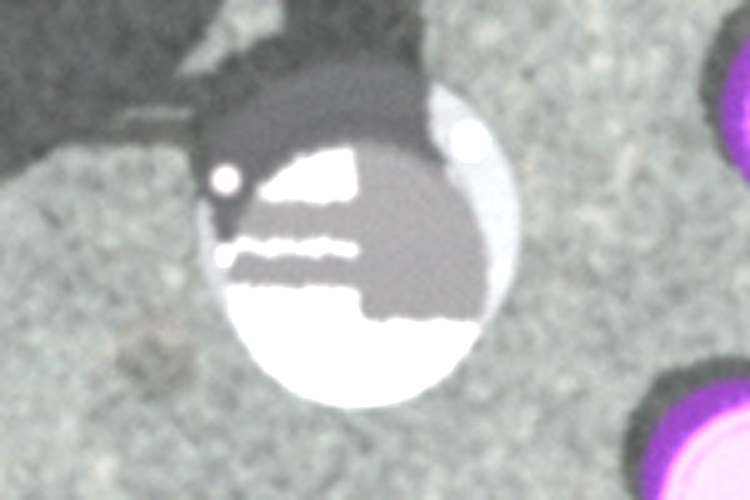

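The wrist crop shows the cap's top disc centred at about (320.9,165), partly in the gripper's shadow. That agrees with the predicted (319.3,165.3).

Run:
```python
from h import *
c=get_calibration('wrist');c=dict(c);c['pose']=np.load('w1.npy')
print(onplane('wrist',(320.9,165),96,c), onplane('wrist',(294,165),96,c)-onplane('wrist',(347.6,165),96,c))
```

```text
[539.58  54.27  96.  ] [-46.   34.4   0. ]
```

Emit:
carry_out:
  series:
    - {"delta_pos": [0, 0, 0], "turn": [0, 0, 0], "hand": 1}

```text
clock: 1.95
eef_pos: [521.5, 26.5, 225.8]
eef_rot: [3.141, -0.0, 0.925]
wrist_force: [0.8, 0.0, -0.1]
finger_gap: 94.2
```

Emit:
carry_out:
  series:
    - {"delta_pos": [18, 28, -30], "turn": [0, 0, 0], "hand": 1}
    - {"delta_pos": [18, 28, -80], "turn": [0, 0, 0], "hand": 1}
    - {"delta_pos": [18, 28, -110], "turn": [0, 0, 0], "hand": 1}
    - {"delta_pos": [18, 28, -110], "turn": [0, 0, 0], "hand": 1}
    - {"delta_pos": [18, 28, -110], "turn": [0, 0, 0], "hand": 1}

```text
clock: 2.58
eef_pos: [540.3, 54.9, 117.2]
eef_rot: [3.14, -0.001, 0.925]
wrist_force: [0.2, 1.1, -0.3]
finger_gap: 94.0
```

Run:
```python
from h import *
s=read_state();c=get_calibration('wrist');im=camera('wrist')[:,:,::-1]
cv2.imwrite('pics/w2.png',im)
print(s['eef_pos'],s['eef_rot'],s['qd'],s['finger_gap'])
np.save('w2.npy',c['pose'])
print(proj('wrist',(539,54.5,96),c))
```

```text
[540.31  54.88 117.16] [ 3.14 -0.    0.92] [ 0.   -0.01 -0.    0.   -0.01  0.  ] 93.95747431400848
[320.23 230.75]
```

View pics/w2.png

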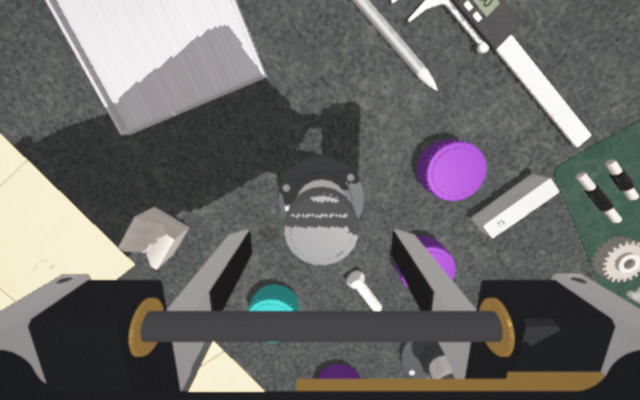

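The cap's disc is centred at about (321.5,228), almost midway between the fingers at 240 and 400.

Run:
```python
from h import *
c=dict(get_calibration('wrist'));c['pose']=np.load('w2.npy')
im=cv2.imread('pics/w2.png')[180:275,270:375]
cv2.imwrite('pics/w2c.png',cv2.resize(im,None,fx=5,fy=5,interpolation=cv2.INTER_CUBIC))
print(onplane('wrist',(321.5,228),96,c),onplane('wrist',(321.5,231),96,c))
```

```text
[541.07  55.68  96.  ] [539.64  53.77  96.  ]
```

View pics/w2c.png

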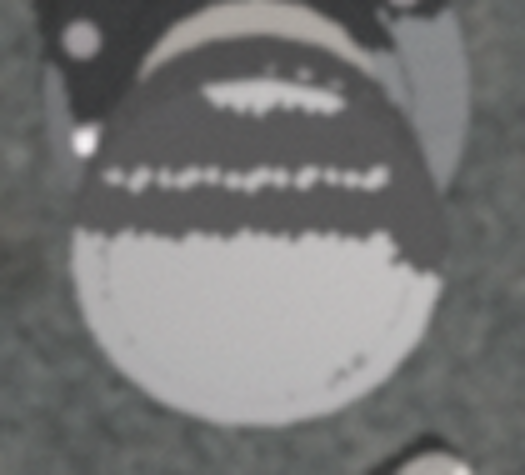

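Emit:
carry_out:
  series:
    - {"delta_pos": [0, 0, -25], "turn": [0, 0, 0], "hand": 1}
    - {"delta_pos": [0, 0, -46], "turn": [0, 0, 0], "hand": 1}
    - {"delta_pos": [0, 0, -46], "turn": [0, 0, 0], "hand": 1}
    - {"delta_pos": [0, 0, -46], "turn": [0, 0, 0], "hand": 0.72}
    - {"delta_pos": [0, 0, -46], "turn": [0, 0, 0], "hand": 0.5}
    - {"delta_pos": [0, 0, -46], "turn": [0, 0, 0], "hand": 0.5}
    - {"delta_pos": [0, 0, -46], "turn": [0, 0, 0], "hand": 0.5}
  squeeze: 10

```text
clock: 3.5
eef_pos: [539.6, 55.5, 69.7]
eef_rot: [3.141, -0.0, 0.926]
wrist_force: [0.8, -0.3, 0.7]
finger_gap: 57.4
```

Emit:
carry_out:
  series:
    - {"delta_pos": [0, 0, 0], "turn": [0, 0, 0], "hand": 0.3}
    - {"delta_pos": [0, 0, 0], "turn": [0, 0, 0], "hand": 0.3}
    - {"delta_pos": [0, 0, 0], "turn": [0, 0, 0], "hand": 0.3}
    - {"delta_pos": [0, 0, 0], "turn": [0, 0, 0], "hand": 0.3}
  squeeze: 20

```text
clock: 4.0
eef_pos: [539.7, 55.5, 69.6]
eef_rot: [3.141, -0.0, 0.926]
wrist_force: [-1.3, 0.2, 5.2]
finger_gap: 55.2
```

Emit:
carry_out:
  series:
    - {"delta_pos": [0, 0, 0], "turn": [0, 0, 0.13], "hand": 0.3}
    - {"delta_pos": [0, 0, 0], "turn": [0, 0, 0.26], "hand": 0.3}
    - {"delta_pos": [0, 0, 0], "turn": [0, 0, 0.39], "hand": 0.3}
    - {"delta_pos": [0, 0, 0], "turn": [0, 0, 0.52], "hand": 0.3}
    - {"delta_pos": [0, 0, 0], "turn": [0, 0, 0.65], "hand": 0.3}
    - {"delta_pos": [0, 0, 0], "turn": [0, 0, 0.78], "hand": 0.3}

```text
clock: 4.75
eef_pos: [539.8, 55.5, 69.6]
eef_rot: [3.141, -0.0, 1.71]
wrist_force: [-0.3, -0.3, 4.3]
finger_gap: 55.0
```

Run:
```python
from h import *
s=read_state();print(s['moment'],s['wrist_force'],s['finger_gap'],s['joints'])
```

```text
[-0.06 -0.12 -0.07] [-0.27 -0.33  4.33] 55.02944671377485 [ 0.03  0.43  1.68  0.    1.03 -0.1 ]
```

Emit:
carry_out:
  series:
    - {"delta_pos": [0, 0, 0], "turn": [0, 0, 0.13], "hand": 0.3}
    - {"delta_pos": [0, 0, 0], "turn": [0, 0, 0.26], "hand": 0.3}
    - {"delta_pos": [0, 0, 0], "turn": [0, 0, 0.39], "hand": 0.3}
    - {"delta_pos": [0, 0, 0], "turn": [0, 0, 0.52], "hand": 0.3}
    - {"delta_pos": [0, 0, 0], "turn": [0, 0, 0.63], "hand": 0.3}
    - {"delta_pos": [0, 0, 0], "turn": [0, 0, 0.71], "hand": 0.3}
    - {"delta_pos": [0, 0, 0], "turn": [0, 0, 0.71], "hand": 0.3}
    - {"delta_pos": [0, 0, 0], "turn": [0, 0, 0.71], "hand": 0.3}

```text
clock: 5.75
eef_pos: [539.8, 55.5, 69.6]
eef_rot: [3.141, 0.0, 2.414]
wrist_force: [0.0, -0.5, 5.2]
finger_gap: 54.8
```

Run:
```python
from h import *
s=read_state();print(s['moment'],s['wrist_force'],s['finger_gap'],s['joints'])
c=get_calibration('wrist');im=camera('wrist')[:,:,::-1]
cv2.imwrite('pics/w3.png',im)
```

```text
[ 0.06 -0.2  -0.01] [ 0.04 -0.52  5.2 ] 54.75137059301109 [ 0.03  0.43  1.68  0.    1.03 -0.81]
```

View pics/w3.png

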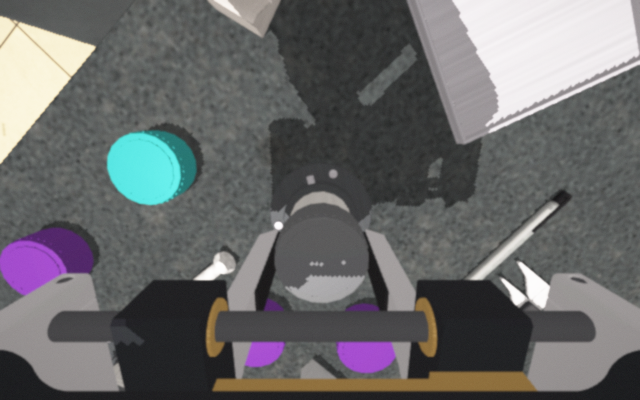

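The picture shows the cap at (321,255), held between the fingers after a clean 85° turn with no torque build-up. Now I lift in small steps and watch the force.

Emit:
carry_out:
  series:
    - {"delta_pos": [0, 0, 4], "turn": [0, 0, 0], "hand": 0.3}
    - {"delta_pos": [0, 0, 8], "turn": [0, 0, 0], "hand": 0.3}
    - {"delta_pos": [0, 0, 8], "turn": [0, 0, 0], "hand": 0.3}

```text
clock: 6.18
eef_pos: [539.6, 55.5, 77.6]
eef_rot: [3.141, 0.0, 2.415]
wrist_force: [0.5, -0.3, -0.7]
finger_gap: 55.2
```

Emit:
carry_out:
  series:
    - {"delta_pos": [0, 0, 10], "turn": [0, 0, 0], "hand": 0.3}
    - {"delta_pos": [0, 0, 25], "turn": [0, 0, 0], "hand": 0.3}
    - {"delta_pos": [0, 0, 45], "turn": [0, 0, 0], "hand": 0.3}
    - {"delta_pos": [0, 0, 65], "turn": [0, 0, 0], "hand": 0.3}
    - {"delta_pos": [0, 0, 65], "turn": [0, 0, 0], "hand": 0.3}
    - {"delta_pos": [0, 0, 65], "turn": [0, 0, 0], "hand": 0.3}

```text
clock: 6.92
eef_pos: [539.3, 55.5, 142.1]
eef_rot: [-3.141, -0.0, 2.416]
wrist_force: [-0.4, -0.7, -0.3]
finger_gap: 55.0
```

Run:
```python
from h import *
s=read_state();print(s['wrist_force'],s['finger_gap'])
cv2.imwrite('pics/s4.png',camera('side')[:,:,::-1])
```

```text
[-0.41 -0.67 -0.34] 54.95843641307093
```

View pics/s4.png

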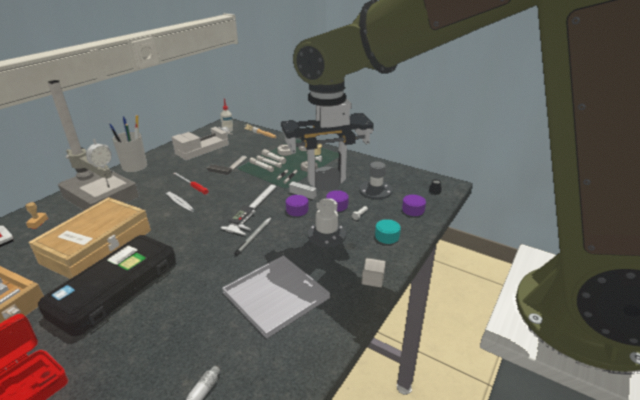

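Run:
```python
import cv2
im=cv2.imread('pics/s4.png')[110:250,270:400]
cv2.imwrite('pics/s4c.png',cv2.resize(im,None,fx=4,fy=4,interpolation=cv2.INTER_CUBIC))
```

```text
(no output)
```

View pics/s4c.png

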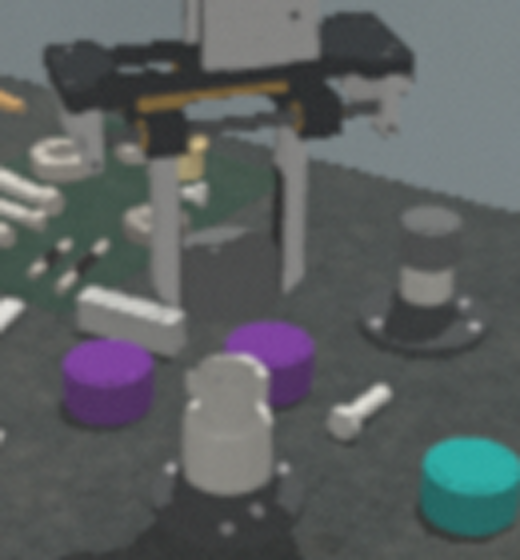

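The cap is held between the fingers at (227,270) in the crop, and the jar's mouth is bare. Next I move over the tray, at about (518,272).

Emit:
carry_out:
  series:
    - {"delta_pos": [-4, 35, 0], "turn": [0, 0, 0], "hand": 0.3}
    - {"delta_pos": [-9, 80, 0], "turn": [0, 0, 0], "hand": 0.3}
    - {"delta_pos": [-14, 125, 0], "turn": [0, 0, 0], "hand": 0.3}
    - {"delta_pos": [-18, 170, 0], "turn": [0, 0, 0], "hand": 0.3}
    - {"delta_pos": [-21, 205, 0], "turn": [0, 0, 0], "hand": 0.3}
    - {"delta_pos": [-21, 216, 0], "turn": [0, 0, 0], "hand": 0.3}
    - {"delta_pos": [-21, 216, 0], "turn": [0, 0, 0], "hand": 0.3}
    - {"delta_pos": [-21, 216, 0], "turn": [0, 0, 0], "hand": 0.3}

```text
clock: 7.98
eef_pos: [518.7, 270.3, 142.2]
eef_rot: [-3.141, -0.0, 2.415]
wrist_force: [-0.1, -0.2, -1.2]
finger_gap: 54.8
```

Run:
```python
from h import *
s=read_state();print(s['eef_pos'],s['wrist_force'],s['finger_gap'])
c=get_calibration('wrist');cv2.imwrite('pics/w5.png',camera('wrist')[:,:,::-1]);np.save('w5.npy',c['pose'])
cv2.imwrite('pics/s5.png',camera('side')[:,:,::-1])
```

```text
[518.74 270.32 142.23] [-0.1  -0.2  -1.18] 54.78379965041811
```

View pics/w5.png

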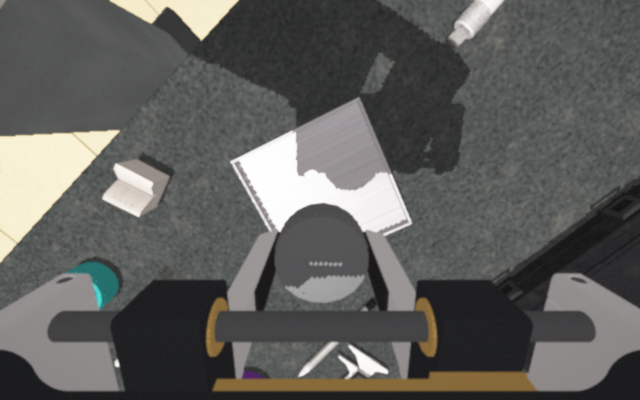

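View pics/s5.png

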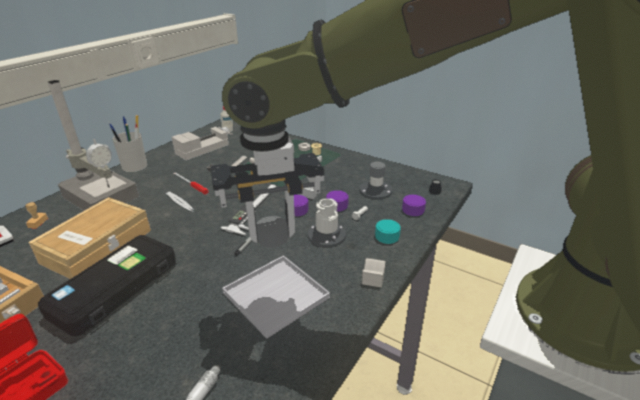

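The wrist view shows tray corners at (231,162), (360,98) and (411,221), with the cap held level at (321,252). In the side view the cap is up and the tray is below it.

Run:
```python
from h import *
c=dict(get_calibration('wrist'));c['pose']=np.load('w5.npy')
P=[onplane('wrist',p,14,c) for p in [(231,162),(360,98),(411,221)]]
for p in P:print(p)
print((P[0]+P[2])/2)
```

```text
[427.84 221.63  14.  ]
[469.56 365.68  14.  ]
[609.13 325.15  14.  ]
[518.48 273.39  14.  ]
```

Emit:
carry_out:
  series:
    - {"delta_pos": [0, 0, -40], "turn": [0, 0, 0], "hand": 0.3}
    - {"delta_pos": [0, 0, -80], "turn": [0, 0, 0], "hand": 0.3}
    - {"delta_pos": [0, 0, -105], "turn": [0, 0, 0], "hand": 0.3}
    - {"delta_pos": [0, 0, -115], "turn": [0, 0, 0], "hand": 0.3}
    - {"delta_pos": [0, 0, -120], "turn": [0, 0, 0], "hand": 0.3}
    - {"delta_pos": [0, 0, -120], "turn": [0, 0, 0], "hand": 0.3}

```text
clock: 8.82
eef_pos: [518.9, 271.5, 23.1]
eef_rot: [3.141, 0.0, 2.416]
wrist_force: [-1.1, -0.1, -0.9]
finger_gap: 55.1
```

Emit:
carry_out:
  series:
    - {"delta_pos": [0, 0, -5], "turn": [0, 0, 0], "hand": 0.3}
    - {"delta_pos": [0, 0, -10], "turn": [0, 0, 0], "hand": 0.3}
    - {"delta_pos": [0, 0, -13], "turn": [0, 0, 0], "hand": 0.3}
    - {"delta_pos": [0, 0, -15], "turn": [0, 0, 0], "hand": 0.3}
    - {"delta_pos": [0, 0, -15], "turn": [0, 0, 0], "hand": 0.3}

```text
clock: 9.45
eef_pos: [518.5, 271.4, 7.3]
eef_rot: [-3.141, -0.0, 2.416]
wrist_force: [-0.8, -0.8, -1.2]
finger_gap: 55.1
```

Still no contact, so I lower 1 mm more and then release.

Emit:
carry_out:
  series:
    - {"delta_pos": [0, 0, -1], "turn": [0, 0, 0], "hand": 0.3}
    - {"delta_pos": [0, 0, -1], "turn": [0, 0, 0], "hand": 0.62}
    - {"delta_pos": [0, 0, -1], "turn": [0, 0, 0], "hand": 0.7}
    - {"delta_pos": [0, 0, -1], "turn": [0, 0, 0], "hand": 0.78}
    - {"delta_pos": [0, 0, -1], "turn": [0, 0, 0], "hand": 0.8}
    - {"delta_pos": [0, 0, -1], "turn": [0, 0, 0], "hand": 0.8}

```text
clock: 10.2
eef_pos: [518.6, 271.5, 6.4]
eef_rot: [3.142, 0.0, 2.416]
wrist_force: [0.6, -0.4, 0.0]
finger_gap: 75.1
```

Emit:
carry_out:
  series:
    - {"delta_pos": [0, 0, 10], "turn": [0, 0, 0], "hand": 0.8}
    - {"delta_pos": [0, 0, 30], "turn": [0, 0, 0], "hand": 0.8}
    - {"delta_pos": [0, 0, 60], "turn": [0, 0, 0], "hand": 0.8}
    - {"delta_pos": [0, 0, 110], "turn": [0, 0, 0], "hand": 0.8}
    - {"delta_pos": [0, 0, 160], "turn": [0, 0, 0], "hand": 0.8}
    - {"delta_pos": [0, 0, 160], "turn": [0, 0, 0], "hand": 0.8}
    - {"delta_pos": [0, 0, 160], "turn": [0, 0, 0], "hand": 0.8}
    - {"delta_pos": [0, 0, 160], "turn": [0, 0, 0], "hand": 0.8}

```text
clock: 11.2
eef_pos: [518.1, 271.2, 165.5]
eef_rot: [-3.14, -0.001, 2.416]
wrist_force: [-0.3, -0.3, 0.3]
finger_gap: 75.2
```

Run:
```python
from h import *
s=read_state();print(s['eef_pos'],s['wrist_force'],s['finger_gap'],s['clock'])
c=get_calibration('wrist');w=camera('wrist')[:,:,::-1];cv2.imwrite('pics/w6.png',w);np.save('w6.npy',c['pose'])
cv2.imwrite('pics/s6.png',camera('side')[:,:,::-1])
print(proj('wrist',(518.5,271.4,33),c))
```

```text
[518.1  271.23 165.54] [-0.31 -0.26  0.33] 75.16266701773313 11.2
[322.1  193.59]
```

View pics/w6.png

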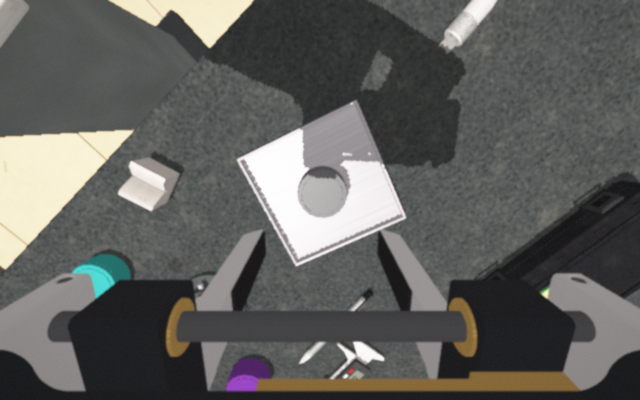

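View pics/s6.png

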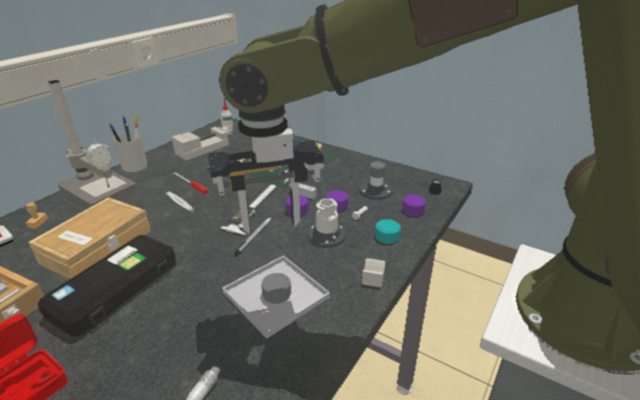

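The cap stands flat and upright in mid-tray, at (322,191) in the wrist view (predicted (322,194)) and (276,287) in the side view. The small jar's cap hasn't moved, at (377,167). The gripper is clear and nothing is touching it.

```bash
python3 -c "
from cell import *
print(sign_off(), read_state()['clock'])"
```

```text
the job is handed in; nothing more can be done
the job is handed in; nothing more can be done
```

I opened the larger jar, set its cap in the tray and handed the job in at about 11.3 s, well inside the 42 s limit. `sign_off` gave no verdict. The call I expected to print the clock afterwards returned only the hand-in message again.

- **Unscrewing:** I gripped the grey cap with 20 N and turned it 85° anticlockwise. The torque stayed near zero and about 5 N showed vertically. It then lifted straight off with no resistance.
- **Placing:** The cap went down in the middle of the tray and was released. The last wrist and side pictures show it upright and flat, within about 3 pixels of where I expected it.
- **Small jar:** Its cap looks unmoved in the last side picture; I judged this by eye, not by a new measurement.
- **Robot:** The gripper was about 160 mm above the tray, and the wrist force was near zero.
- **Disagreement:** The side camera's positions differed from the top camera's by 5 to 11 mm. I relied mainly on the wrist and top cameras, which agreed to about 3 mm.

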